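Re-tension the quick-release bottle clamp

ROBOT

A 6-joint arm with a two-finger parallel gripper is mounted at the origin on a cart in front of the work surface, level with it; the furniture and walls round the work are solid. World frame = base frame: x ahead of the robot, y to its left, z up, the work surface at z = 0. Lengths are in m, angles in degrees, forces in N, time in s.
With the tool pointing down it reaches from about 0.35 to 0.875 m from the base axis. Payload 4.2 kg.
Tool frame: the origin (TCP) lies midway between the tips of the shut fingers; the grasp point (between the pads) lies 19 mm behind it; z points along the fingers, y is the line along which they close (so a half turn about z gives the same grasp; the last joint's range is limited). The gripper opens to 87 mm and grips with 3 to 60 N. Pads are 19 mm wide; open, the fingers measure 117 mm over their backs; the gripper's body (75 mm by 190 mm) begins 51 mm behind the grasp point.
Start: joints at [85.806, 22.042, 0.453, 0, -68.411, -14.817], TCP at [0.204, 0.591, 0.198] pointing down, gripper open.
Joint ranges: [-179.83, 179.83], [-69.29, 118.12], [-61.27, 80.66], [-181.25, 117.63], [-171.15, -9.14], [-177.46, 177.46]. Speed limits (degrees/s): [159.86, 159.86, 180, 180, 180, 180].

INTERFACE

Orientations are given as a 3x3 rotation matrix whose columns are the frame's x, y, z axes.
In Python, from station import sense, capture, finish_job, silhouettes, landmark_of gives the robot as it stands.
- The arm moves only by the tool step_arm, never from a script. Its arguments are lists of equal length, an entry for each row: "linear": the shift along the tool's x, y, z in mm, a list of three; "delta_rot": the turn, a rotation vector about the tool's x, y, z in rad, a list of three; "grip": the finger opening in mm, from 0 to 87. A call has 1 to 10 rows; each row shifts and turns the commanded pose from where the row before left it, along the tool's axes as they then stand; what a row does not reach is not made up. A row lasts 1/8 s, in which the tool goes at most 62.5 mm and 10.7 degrees, less where a joint would pass 70% of its speed; a pose out of reach is approached as far as the arm can. A call with a gripper value outside its range is refused whole. The fingers move at their own pace and stop on an object; the grip force is fixed at half the most. Time passes only in rows, so rows that do not move let the fingers close. It gives the time, the measured TCP pose, the force, the opening and the grip force at its end, in the units of the state.
- sense(): the state, without advancing time (a new reading comes with each control period).
- capture(name): name is "scene" or "top"; returns a dict with "img" (480x640x3 uint8, red, green, blue), "fx", "fy", "cx", "cy" (pixels), "k1" (the pictures are not rectified: a ray, as slopes to the right and down, at radius r is drawn at 1 + k1 r^2 times it, then the intrinsics apply), "world_to_cam" (4x4, takes a point from world to camera coordinates). Camera axes: x right, y up, looking along -z (the intrinsics and any distortion apply to the point x, -y, -z); pixel columns grow to the right and rows downward; lengths in m; the calibration is good to about 2 mm. A picture is of the moment at which its call begins. There is no depth.
- finish_job(): hands the job in; it is judged then, once.
Trained networks look in the newest picture that a camera, given by its name, has taken for a name from the list of things; names that differ only in an ending like _2 or _b are one class to them, and where a whole thing is asked for, a point or a joint stands for the part that bears it (a point fixed in the world has none). Each returns a list of dicts, best first, with "score" (0 to 1); they miss things now and then, are a little off and sometimes report something else, mostly with a low value. They report only what shows in the picture. A call takes as long as a camera call. They do not tell look-alikes from the thing itself.
- silhouettes(camera, label): "mask" (480x640 bool, what is visible of it) and "point" ([column, row] in pixels, amid what is visible of it).
- landmark_of(camera, label): "point" ([column, row] in pixels: a listed point, or the origin of a listed thing).
The state is a dict: "time_s": time; "joints": joint angles; "joint_velocities": joint speeds; "effort": joint torques, N m; "tcp_pos": TCP position; "ee_rot": TCP orientation; "wrist_force": force on the tool from outside, world axes, zero at the start; "moment": the same for the moment, N m; "gripper_width": opening from 0.0 (shut) to 1.0 (fully open); "gripper_force": force on a finger pad.
Only numpy, scipy, OpenCV 4.12 (cv2) and the standard library are available. Lean on these libraries where they do the work, as an engineer would, in place of code of your own. Each camera call takes 0.05 s, during which the arm holds its last target. There are 200 camera calls.

TASK

The three bottles standing in the bench clamp are loose. Flip the clamp's cam lever fully open, then with it open turn the wing nut clockwise until the gaps have gone and the row just fits between the two plates, and finally flip the lever fully closed again so that the row is held firmly. The bottles stay standing in the clamp; do not disturb the things around it.

Things in the scene. Friction and masses are not known exactly. Their poses are not given: they have to be found in the camera images.
- clamp: Bench clamp fixed on the worktop: base plate 124 x 410 x 10 mm with two low rails along y. Origin on the worktop under the middle of the rails; y runs along the row to the nut housing (left end; y 108 to 202 mm, 90 mm high, face sloping 35 degrees to the front), -y to the cam lever (right end; housing y -191 to -129 mm, 92 mm high), -x is its front, toward the robot.
- cam_lever (a joint): Cam lever angle, rad: 0 = closed (standing upright), 1.4 = fully open (swung outward, toward -y of the clamp, nearly level), with stops at both ends. Turns about the clamp's x axis through point lever_pivot. Stays where it is left (about 0.2 N m friction). Closing it moves the sprung pad 8 mm toward the row (+y), evenly over the swing.
- lever_pivot (a point): Point on the lever's pivot axis (axis along the clamp's x), 72 mm above the worktop, at clamp (0, -160, 72) mm.
- lever_tip (a point): Middle of the lever's black grip, 95 mm from the pivot along the lever. The grip is 18 mm wide along the clamp's x, 20 mm thick and 48 mm long; it ends 20 mm beyond this point.
- wing_nut (a joint): Angle of the wing nut, rad, 0 to 3.6, growing clockwise as seen from above (tightening). Each rad moves the nut-side plate 6 mm toward the row (-y of the clamp). Holds where left (about 0.2 N m friction).
- nut_grip (a point): Point on the wing nut's axis, 34 mm above the sloping face, at clamp (-34.5, 155, 105.9) mm. Its z axis is the nut's axis, leaning 35 degrees from vertical to the clamp's front (-x); its x axis runs along the black wing bar (68 mm long, 14 mm wide, 13 to 43 mm above the face); at joint 0 the bar lies up and down the slope. Hub below: radius 14 mm.
- nut_face (a point): Centre of the rubber face of the nut-side plate (50 mm wide, 56 mm high) that pushes the row toward -y of the clamp.
- pad_face (a point): Centre of the rubber face of the sprung pad on the cam side, facing +y of the clamp. The distance from here to nut_face is the room for the row, which takes 155 mm with the three bottles touching.
- sprung_pad (a joint): How far the spring-loaded pad is pressed back on its spring, m: 0 = free; spring 1.5 N per mm. Shows the clamping force.
- bottle_0: Glass reagent bottle with blue screw cap, 52 mm diameter, 99 mm high, 0.17 kg, origin at the centre of its underside; cam-lever end of the row in the clamp, standing on the 10 mm base plate.
- bottle_1: Glass reagent bottle with blue screw cap, 52 mm diameter, 99 mm high, 0.17 kg, origin at the centre of its underside; middle of the row in the clamp, standing on the 10 mm base plate.
- bottle_2: Glass reagent bottle with blue screw cap, 52 mm diameter, 99 mm high, 0.17 kg, origin at the centre of its underside; nut end of the row in the clamp, standing on the 10 mm base plate.
- beaker: Bystander: glass beaker 49 x 55 x 60 mm behind the clamp, origin at its underside.
- boat: Bystander: white weighing boat 62 x 62 x 13 mm behind the clamp, origin at its underside.
- tape: Bystander: roll of tape 100 mm across, 25 mm high, left of the clamp, origin at its underside.
- spare_bottle: Bystander: reagent bottle 56 mm diameter, 108 mm high, right of the clamp, origin at its underside.
Things that resemble listed ones, but are neither listed nor needed, are in the scene too. Leave any brown look-alike of the bottle_0 alone. Leave any purple look-alike of the bottle_1 alone.

How it is judged:
By the outcome, as a careful person would: the job done as asked, in the order asked, and still so for the second after the job is handed in, with the robot touching nothing.
It also fails if it takes over 72 s, if anything falls off the work surface, if the arm or the gripper's body presses on something with over 40 N, if the wrist force passes 120 N, or if a joint passes its speed limit or range.

## Working session

There is one attempt and no reset: what is moved stays moved. The work goes in short steps, Python scripts to look and compute and a tool call to move; the robot and the scene stay as the last step left them, time stands still between calls to the robot, and variables do not carry over. Pictures are saved under pics/ and viewed, at most 10 in all, crops included, and the job is handed in when it is done.

Besides the shell and the picture viewer there is one more tool, called in YAML: its name, and indented under it one key for each argument. step_arm: Moves the arm, as the interface text tells. Its arguments: {"type":"object","properties":{"linear":{"type":"array"},"delta_rot":{"type":"array"},"grip":{"type":"array"}},"required":["linear","delta_rot","grip"]}

```bash
mkdir -p pics; ls; cat > h.py <<'E'
import numpy as np, cv2
from station import sense, capture, finish_job, silhouettes, landmark_of
def K(c): return np.array([[c['fx'],0,c['cx']],[0,c['fy'],c['cy']],[0,0,1.]]), np.array([c['k1'],0,0,0.])
def ray(c,p):
    k,d=K(c); u=cv2.undistortPoints(np.array([[p]],float),k,d)[0,0]
    W=np.array(c['world_to_cam']); R,t=W[:3,:3],W[:3,3]
    v=R.T@np.array([u[0],-u[1],-1]); return -R.T@t, v
def at_z(c,p,z):
    o,v=ray(c,p); return o+v*(z-o[2])/v[2]
def tri(obs):
    A=np.zeros((3,3));b=np.zeros(3)
    for c,p in obs:
        o,v=ray(c,p); v=v/np.linalg.norm(v); M=np.eye(3)-np.outer(v,v); A+=M;b+=M@o
    return np.linalg.solve(A,b)
def proj(c,X):
    W=np.array(c['world_to_cam']); q=W[:3,:3]@np.array(X)+W[:3,3]; k,d=K(c)
    return cv2.projectPoints(np.array([[q[0],-q[1],-q[2]]]),np.zeros(3),np.zeros(3),k,d)[0][0,0]
E
python3 - <<'E'
from h import *
cs={n:capture(n) for n in('scene','top')}
for n in cs:
    cv2.imwrite(f'pics/{n}0.png',cs[n]['img'][:,:,::-1])
    o,_=ray(cs[n],(320,240)); print(n,o.round(3))
for l in ['clamp','lever_pivot','lever_tip','nut_grip','nut_face','pad_face','bottle_0','tape','spare_bottle','beaker','boat']:
    r={n:landmark_of(n,l) for n in cs}
    print(l,{n:[(np.round(x['point'],1).tolist(),round(x['score'],2)) for x in r[n][:4]] for n in r})
    if all(r.values()): print('   ',tri([(cs[n],r[n][0]['point']) for n in cs]).round(4))
E
```

```text
pics
scene [0.158 0.788 1.18 ]
top [0.423 0.037 1.962]
clamp {'scene': [([309.9, 315.1], 0.65)], 'top': [([270.4, 267.8], 0.92)]}
    [0.567  0.0965 0.007 ]
lever_pivot {'scene': [([349.0, 260.9], 0.62)], 'top': [([323.9, 274.9], 0.76), ([271.1, 267.0], 0.64)]}
    [ 0.5387 -0.0739  0.0739]
lever_tip {'scene': [([351.1, 229.3], 0.8)], 'top': [([327.9, 271.8], 0.54)]}
    [ 0.541  -0.0786  0.1943]
nut_grip {'scene': [([280.1, 335.0], 0.88)], 'top': [([222.8, 265.9], 0.69)]}
    [0.5667 0.2401 0.1057]
nut_face {'scene': [], 'top': [([248.6, 262.1], 0.6)]}
pad_face {'scene': [([328.0, 280.6], 0.57), ([391.1, 192.9], 0.18)], 'top': [([304.0, 272.1], 0.58)]}
    [ 0.5583 -0.0083  0.0441]
bottle_0 {'scene': [([323.8, 294.1], 0.89), ([311.5, 307.6], 0.78), ([298.9, 319.7], 0.64), ([244.2, 283.3], 0.55)], 'top': [([257.5, 266.4], 0.73), ([293.4, 268.5], 0.6), ([274.7, 264.3], 0.55), ([372.4, 285.9], 0.55)]}
    [0.5386 0.1226 0.1578]
tape {'scene': [([262.1, 416.9], 0.87), ([350.0, 256.5], 0.6)], 'top': [([177.1, 286.4], 0.65)]}
    [0.5144 0.3992 0.0133]
spare_bottle {'scene': [([388.0, 193.2], 0.63)], 'top': [([438.3, 260.8], 0.56)]}
    [ 0.586  -0.4614 -0.0019]
beaker {'scene': [([272.0, 303.1], 0.7)], 'top': []}
boat {'scene': [([296.4, 279.6], 0.72)], 'top': [([299.4, 237.3], 0.47)]}
    [ 6.686e-01 -5.000e-04 -1.050e-02]
```

```bash
python3 - <<'E'
import cv2
a=cv2.imread('pics/scene0.png'); b=cv2.imread('pics/top0.png')
cv2.imwrite('pics/s1.png',cv2.resize(a[140:460,180:480],(562,600),interpolation=3))
cv2.imwrite('pics/t1.png',cv2.resize(b[190:350,140:470],(800,388),interpolation=3))
E
```

```text
(no output)
```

View pics/s1.png

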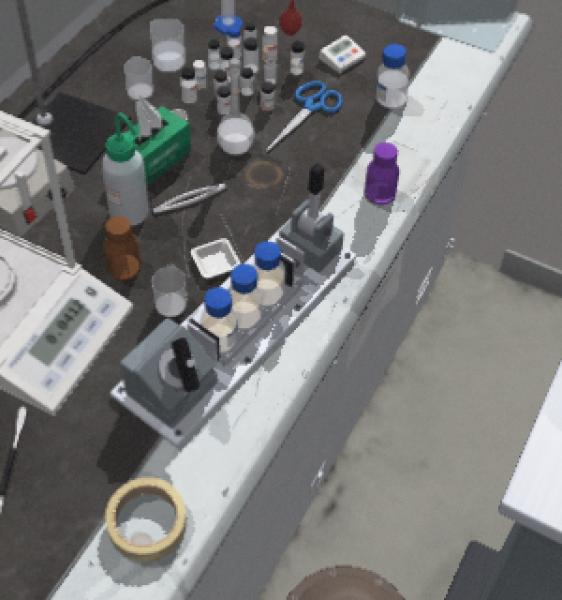

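View pics/t1.png

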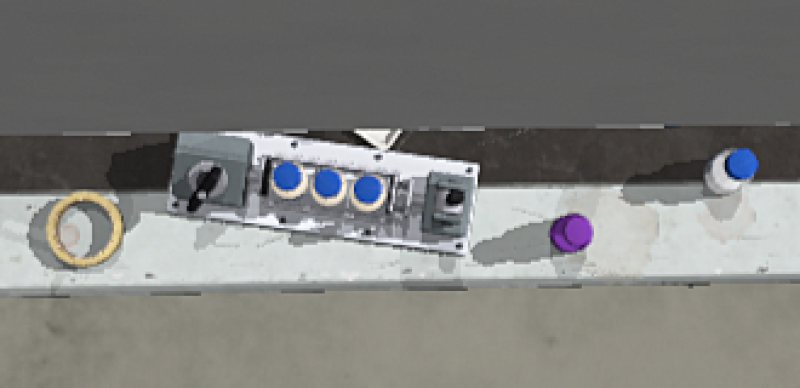

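The scene picture shows the clamp with three blue-capped bottles. The lever stands upright (crop 315,180) and the wing nut is turned somewhat (crop 185,365). The top picture shows the clamp yawed by about -8°, with the purple look-alike to its right at crop 572,233. Next I fit the clamp pose and the nut angle.

```bash
cat >> h.py <<'E'
from scipy.optimize import least_squares
def T(p,X):
    c,s=np.cos(p[2]),np.sin(p[2]); X=np.asarray(X)/1000.
    return np.array([p[0]+c*X[0]-s*X[1],p[1]+s*X[0]+c*X[1],X[2]])
E
python3 - <<'E'
from h import *
cs={n:capture(n) for n in('scene','top')}
S=lambda u,v:(180+u/1.8733,140+v/1.875)
P=lambda u,v:(140+u/2.4242,190+v/2.425)
obs=[('scene',S(115,392),(62,205,10)),('scene',S(178,437),(-62,205,10)),('scene',S(352,257),(-62,-205,10)),
('top',P(165,212),(-62,205,10)),('top',P(463,253),(-62,-205,10)),('top',P(478,162),(62,-205,10))]
L={'clamp':(0,0,0),'lever_pivot':(0,-160,72),'lever_tip':(0,-160,167),'nut_grip':(-34.5,155,105.9)}
for n in cs:
    for l in L:
        r=landmark_of(n,l)
        if r: obs.append((n,r[0]['point'],L[l]))
f=lambda p:np.concatenate([proj(cs[n],T(p,X))-q for n,q,X in obs])
s=least_squares(f,[.55,.09,-.14],loss='soft_l1',x_scale=[.1,.1,.1]); print(s.x,np.degrees(s.x[2]))
for o,e in zip(obs,f(s.x).reshape(-1,2)): print(o[0],o[2],e.round(1))
p=s.x; np.save('p.npy',p)
for l in ['nut_face','pad_face']:
    for n in cs:
        for r in landmark_of(n,l)[:2]:
            # solve clamp y for x=0 (use 46 mm height guess)
            q=least_squares(lambda y:proj(cs[n],T(p,(0,y[0],45)))-r['point'],[0.],diff_step=1e-3,x_scale=10.); print(l,n,round(r['score'],2),q.x,q.fun)
for n in cs:
    for r in silhouettes(n,'wing_nut')[:1]:
        m=r['mask']; im=cs[n]['img'].astype(int); dark=m&(im.max(2)<60)
        yx=np.argwhere(dark)[:,::-1].astype(float); print(n,m.sum(),dark.sum(),yx.mean(0))
        w,V=np.linalg.eigh(np.cov(yx.T)); d=V[:,1]
        best=[]
        for a in np.linspace(-1.6,1.6,161):
            ux=np.array([.819,0,.574]); uy=np.array([0,1,0])
            b=np.cos(a)*ux-np.sin(a)*uy; g=np.array([-34.5,155,105.9])
            e=proj(cs[n],T(p,g+30*b))-proj(cs[n],T(p,g-30*b)); e/=np.linalg.norm(e)
            best.append((abs(e@d),a))
        print('nut angle',max(best), np.sqrt(w))
for b in ['bottle_0','spare_bottle']:
  for r in silhouettes('top',b)[:5]: print(b,r['point'],round(r['score'],2),at_z(cs['top'],r['point'],.1).round(3))
for k in ['lever_tip','nut_grip','lever_pivot']: print(k,T(p,L[k]).round(4))
st=sense(); print(st['ee_rot'],st['tcp_pos'],st['time_s'])
E
```

```text
[ 0.56929079  0.08146389 -0.16820398] -9.63737824841392
scene (62, 205, 10) [-1.1 -0.9]
scene (-62, 205, 10) [1.4 3.3]
scene (-62, -205, 10) [ 5.3 -1.5]
top (-62, 205, 10) [ 2.  -0.1]
top (-62, -205, 10) [3.5 2.1]
top (62, -205, 10) [2.8 2.2]
scene (0, 0, 0) [-2.   1.3]
scene (0, -160, 72) [-1.6  1.1]
scene (0, -160, 167) [-1.1  5.4]
scene (-34.5, 155, 105.9) [-0.9 -0.2]
top (0, 0, 0) [3.8 1.4]
top (0, -160, 72) [ 1.4 -0.9]
top (0, -160, 167) [-1.2 -1.5]
top (-34.5, 155, 105.9) [-1.1  0.4]
nut_face scene 0.56 [80.03491432] [0.9067863  0.92311062]
nut_face top 0.18 [303.04413402] [  4.72072996 -30.57594303]
pad_face scene 0.43 [-81.69934734] [1.48294291 1.50722808]
pad_face top 0.38 [-90.58618385] [-0.3358491   2.17506503]
scene 408 229 [277.54585153 334.27947598]
nut angle (np.float64(0.9999988517480314), np.float64(0.5)) [2.8247029  7.49259351]
top 191 89 [224.4494382  265.41573034]
nut angle (np.float64(0.9999882279463214), np.float64(0.3999999999999999)) [1.89085424 4.71097779]
bottle_0 [377.6, 285.8] 0.67 [ 0.502 -0.24   0.1  ]
bottle_0 [291.4, 267.5] 0.65 [0.564 0.03  0.1  ]
bottle_0 [257.7, 263.9] 0.62 [0.576 0.135 0.1  ]
bottle_0 [275.4, 267.1] 0.57 [0.566 0.08  0.1  ]
bottle_0 [301.4, 246.0] 0.45 [ 0.631 -0.003  0.1  ]
spare_bottle [439.1, 259.0] 0.88 [ 0.584 -0.438  0.1  ]
lever_tip [ 0.5425 -0.0763  0.167 ]
nut_grip [0.5612 0.2401 0.1059]
lever_pivot [ 0.5425 -0.0763  0.072 ]
[[ 9.45468226e-01 -3.25714343e-01 -3.00806865e-05]
 [-3.25714344e-01 -9.45468225e-01 -3.98620937e-05]
 [-1.54566776e-05  4.74860541e-05 -9.99999999e-01]] [0.20352602 0.59089047 0.19824719] 2.1
```

```bash
cat > ov.py <<'E'
from h import *
import sys
def overlay(p,cs,name,th=0.,nut=.45,draw=True):
    out=[]
    for n,(u0,v0,u1,v1),k in (('scene',(232,212,378,382),3.5),('top',(200,236,345,300),2.)):
        im=cv2.resize(cs[n]['img'][v0:v1,u0:u1,::-1],None,fx=k,fy=k,interpolation=cv2.INTER_CUBIC) if n=='scene' else cv2.resize(cs[n]['img'][v0:v1,u0:u1,::-1],None,fx=5.5,fy=5.5,interpolation=cv2.INTER_CUBIC)
        kk=k if n=='scene' else 5.5
        def ln(a,b,c):
            q=[tuple(int(round(x)) for x in ((proj(cs[n],T(p,z))-(u0,v0)+.5)*kk)) for z in (a,b)]
            cv2.line(im,q[0],q[1],c,1)
        if draw:
            B=[(-62,-205,10),(62,-205,10),(62,205,10),(-62,205,10)]
            for i in range(4): ln(B[i],B[(i+1)%4],(0,255,0))
            d=np.array([0,-np.sin(th),np.cos(th)]); pv=np.array([0,-160,72])
            ln(pv,pv+115*d,(0,0,255))
            g=np.array([-34.5,155,105.9]); b=np.cos(nut)*np.array([.819,0,.574])-np.sin(nut)*np.array([0,1,0])
            ln(g-34*b,g+34*b,(0,255,255))
        out.append(im)
    for n,i in zip(('a','b'),out): cv2.imwrite(f'pics/{name}{n}.png',i)
    h=max(i.shape[0] for i in out)
if __name__=='__main__':
    cs={n:capture(n) for n in('scene','top')}
    overlay(np.load('p.npy'),cs,sys.argv[1])
E
python3 ov.py ov1
```

```text
(no output)
```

View pics/ov1a.png

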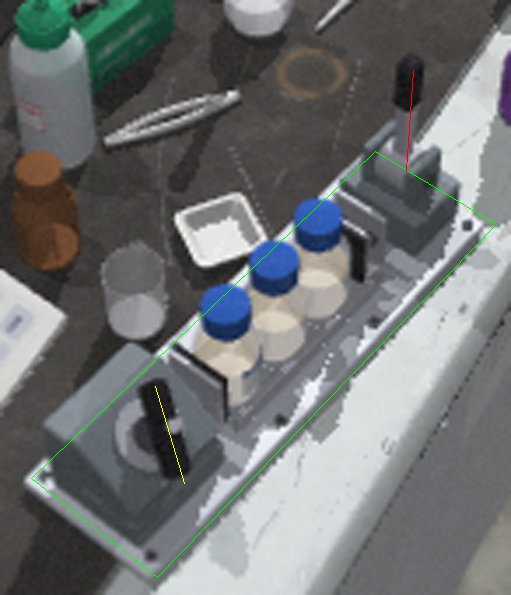

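View pics/ov1b.png

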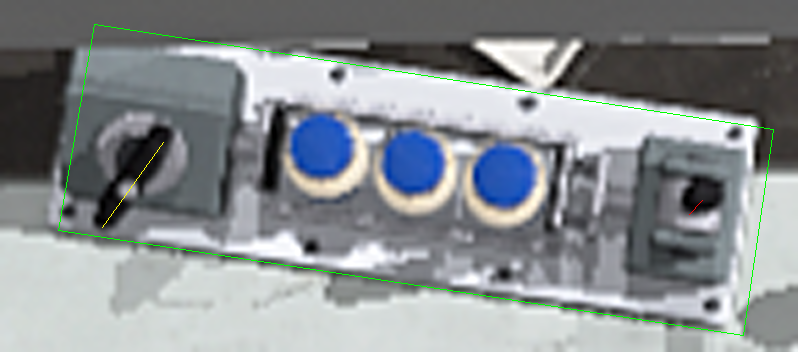

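The scene overlay is within about 4 px, but in the top view the model is shifted. The actual plate corners there are at about (50,228), (722,328) and (757,120). The lever end is at (702,193) in the top crop and (411,58) in the scene crop. I'll refit with these.

```bash
python3 - <<'E'
from h import *
cs={n:capture(n) for n in('scene','top')}
S=lambda u,v:(232+u/3.5-.5,212+v/3.5-.5)
P=lambda u,v:(200+u/5.5-.5,236+v/5.5-.5)
g=np.array([-34.5,155,105.9])+9*np.array([-.574,0,.819])
obs=[('scene',S(27,482),(62,205,10)),('scene',S(155,578),(-62,205,10)),('scene',S(490,222),(-62,-205,10)),
('top',P(50,230),(-62,205,10)),('top',P(722,329),(-62,-205,10)),('top',P(757,118),(62,-205,10)),
('scene',S(411,59),(0,-160,187)),('scene',S(406,108),(0,-160,139)),('top',P(702,192),(0,-160,187)),
('scene',S(163,428),g),('top',P(134,173),g)]
n1=len(obs)
for n in cs:
    for l,X in {'lever_pivot':(0,-160,72),'nut_grip':(-34.5,155,105.9),'clamp':(0,0,0)}.items():
        r=landmark_of(n,l)
        if r: obs.append((n,r[0]['point'],X))
def f(p):
    return np.concatenate([proj(cs[n],T(p,X))-q-(p[3:5] if n=='top' else p[5:7]) for n,q,X in obs])
f2=lambda p: np.concatenate([f(p),p[3:]/.6])
s=least_squares(f2,[.55,.09,-.14,0,0,0,0],loss='soft_l1',x_scale=[.1,.1,.1,1,1,1,1]); p=s.x; print(p.round(4),np.degrees(p[2]))
for o,e in zip(obs,f(p).reshape(-1,2)): print(o[0],np.round(o[2]),e.round(1))
np.save('p.npy',p[:3])
for X in [(0,-160,72),(0,-160,167),(-34.5,155,105.9)]: print(T(p,X).round(4))
E
```

```text
[ 0.5731  0.0817 -0.167   0.3526 -0.133  -0.0332  0.3617] -9.571083398735036
scene [ 62 205  10] [-0.1 -1.9]
scene [-62 205  10] [-0.6 -1.2]
scene [ -62 -205   10] [ 0.4 -0.3]
top [-62 205  10] [ 1.1 -1. ]
top [ -62 -205   10] [ 3.3 -0.1]
top [  62 -205   10] [2.4 1. ]
scene [   0 -160  187] [-0.7  2.3]
scene [   0 -160  139] [-0.2  0.7]
top [   0 -160  187] [-0.5  0.2]
scene [-40. 155. 113.] [2.  0.4]
top [-40. 155. 113.] [-1.3  2.6]
scene [   0 -160   72] [-1.8 -3. ]
scene [-34. 155. 106.] [-0.   1.8]
scene [0 0 0] [13.2 32.8]
top [   0 -160   72] [-0.6 -1.6]
top [-34. 155. 106.] [-3.5 -0.4]
top [0 0 0] [ 3.1 -0.2]
[ 0.5465 -0.076   0.072 ]
[ 0.5465 -0.076   0.167 ]
[0.5649 0.2403 0.1059]
```

step_arm:
  linear:
    - [0,0,-8]
    - [0,0,-8]
    - [0,0,-8]
    - [0,0,-8]
    - [0,0,-8]
    - [0,0,-8]
    - [0,0,-8]
    - [0,0,-8]
  delta_rot:
    - [0,0,0.1756]
    - [0,0,0.1756]
    - [0,0,0.1756]
    - [0,0,0.1756]
    - [0,0,0.1756]
    - [0,0,0.1756]
    - [0,0,0.1756]
    - [0,0,0.1756]
  grip: [87,87,87,87,87,87,87,87]

```text
time_s: 3.6
tcp_pos: [0.2036, 0.5909, 0.2625]
ee_rot: [[-0.171, -0.985, -0.0], [-0.985, 0.171, -0.0], [0.0, 0.0, -1.0]]
wrist_force: [0.4, 0.4, 0.5]
gripper_width: 0.999
gripper_force: 0.0
```

step_arm:
  linear:
    - [45,-34,0]
    - [45,-34,0]
    - [45,-34,0]
    - [45,-34,0]
    - [45,-34,0]
    - [45,-34,0]
    - [45,-34,0]
    - [45,-34,0]
    - [45,-34,0]
    - [45,-34,0]
  delta_rot:
    - [0,0,0]
    - [0,0,0]
    - [0,0,0]
    - [0,0,0]
    - [0,0,0]
    - [0,0,0]
    - [0,0,0]
    - [0,0,0]
    - [0,0,0]
    - [0,0,0]
  grip: [87,87,87,87,87,87,87,87,87,87]

```text
time_s: 4.85
tcp_pos: [0.4652, 0.0892, 0.2627]
ee_rot: [[-0.165, -0.986, 0.001], [-0.986, 0.165, 0.001], [-0.001, -0.001, -1.0]]
wrist_force: [0.2, 0.8, -0.0]
gripper_width: 0.998
gripper_force: 0.0
```

step_arm:
  linear:
    - [45,-34,0]
    - [45,-34,0]
    - [45,-34,0]
    - [16,-7,0]
    - [0,0,0]
  delta_rot:
    - [0,0,0]
    - [0,0,0]
    - [0,0,0]
    - [0,0,0]
    - [0,0,0]
  grip: [87,87,87,87,87]

```text
time_s: 5.48
tcp_pos: [0.547, -0.0768, 0.2619]
ee_rot: [[-0.167, -0.986, -0.001], [-0.986, 0.167, 0.0], [0.0, 0.001, -1.0]]
wrist_force: [-1.2, 0.9, -0.3]
gripper_width: 1.002
gripper_force: 0.0
```

```bash
cat > st.py <<'E'
from h import *
p=np.load('p.npy'); s=sense(); R=np.array(s['ee_rot']); t=np.array(s['tcp_pos'])
c,si=np.cos(p[2]),np.sin(p[2]); C=np.array([[c,-si,0],[si,c,0],[0,0,1]])
print('t',s['time_s'],'tcp',t.round(4),'clamp mm',((C.T@(t-[p[0],p[1],0]))*1000).round(1))
print('R in clamp',(C.T@R).round(3).tolist()); print('q',np.round(s['joints'],1),'F',np.round(s['wrist_force'],1),'M',np.round(s['moment'],2),'w',s['gripper_width'],s['gripper_force'])
E
python3 st.py; python3 - <<'E'
from h import *
c=capture('scene');t=capture('top')
a=cv2.resize(c['img'][190:310,290:410,::-1],(480,480),interpolation=2); b=cv2.resize(t['img'][220:330,290:365,::-1],(320,469),interpolation=2)
b=np.vstack([b,np.zeros((11,320,3),np.uint8)]); cv2.imwrite('pics/lv.png',np.hstack([a,b]))
E
```

```text
t 5.475 tcp [ 0.547  -0.0768  0.2619] clamp mm [   0.6 -160.6  261.9]
R in clamp [[-0.001, -1.0, -0.001], [-1.0, 0.001, -0.0], [0.0, 0.001, -1.0]]
q [  8.8  12.7  -3.7  -0.  -73.7 -18.4] F [-1.2  0.9 -0.3] M [ 0.07 -0.05  0.01] w 1.002155304030913 0.0
```

View pics/lv.png

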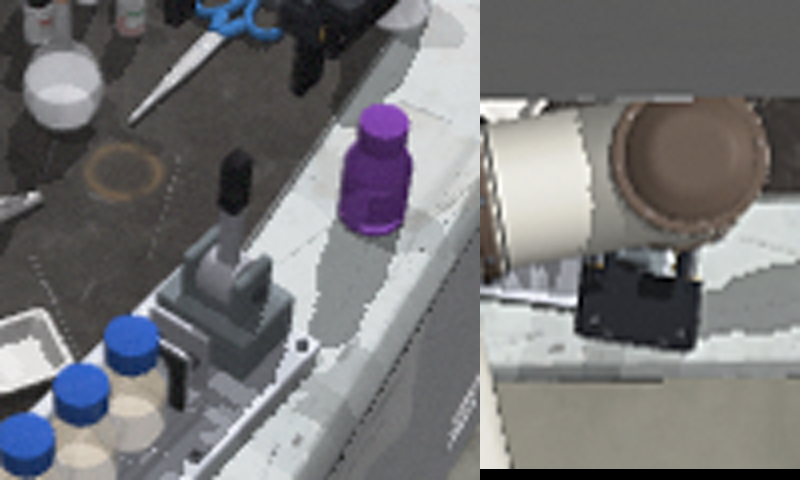

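```bash
python3 - <<'E'
from h import *
p=np.load('p.npy');c=capture('scene')
for X in [(0,-160,262),(43,-160,262),(-43,-160,262),(0,-160,187),(0,-160,139)]: print(X,((proj(c,T(p,X))-(290,190))*4).round(0))
E
```

```text
(0, -160, 262) [239.  82.]
(43, -160, 262) [185.  51.]
(-43, -160, 262) [295. 113.]
(0, -160, 187) [233. 164.]
(0, -160, 139) [229. 214.]
```

The lever grip is at crop (238,180), directly below the fingers, with the same image offset for both. The alignment is good, so I descend and grip.

step_arm:
  linear:
    - [0,0,38]
    - [0,0,38]
    - [0,0,38]
    - [0,0,0]
    - [0,0,0]
    - [0,0,0]
    - [0,0,0]
    - [0,0,0]
  delta_rot:
    - [0,0,0]
    - [0,0,0]
    - [0,0,0]
    - [0,0,0]
    - [0,0,0]
    - [0,0,0]
    - [0,0,0]
    - [0,0,0]
  grip: [87,87,87,40,25,10,10,10]

```text
time_s: 6.62
tcp_pos: [0.5475, -0.076, 0.1489]
ee_rot: [[-0.165, -0.986, 0.001], [-0.986, 0.165, 0.0], [-0.0, -0.001, -1.0]]
wrist_force: [0.1, -0.3, 0.3]
gripper_width: 0.518
gripper_force: 0.0
```

step_arm:
  linear:
    - [0,0,0]
    - [0,0,0]
    - [0,0,0]
    - [0,0,0]
    - [0,0,0]
    - [0,0,0]
  delta_rot:
    - [0,0,0]
    - [0,0,0]
    - [0,0,0]
    - [0,0,0]
    - [0,0,0]
    - [0,0,0]
  grip: [10,10,10,10,10,10]

```text
time_s: 7.38
tcp_pos: [0.5475, -0.076, 0.1483]
ee_rot: [[-0.165, -0.986, 0.001], [-0.986, 0.165, -0.0], [0.0, -0.001, -1.0]]
wrist_force: [1.5, -0.3, -1.7]
gripper_width: 0.201
gripper_force: 30.0
```

step_arm:
  linear:
    - [13.3,0,0.9]
    - [13.0,0,2.8]
    - [12.5,0,4.6]
    - [11.7,0,6.3]
    - [10.7,0,7.8]
  delta_rot:
    - [0,0,0]
    - [0,0,0]
    - [0,0,0]
    - [0,0,0]
    - [0,0,0]
  grip: [10,10,10,10,10]

```text
time_s: 8.0
tcp_pos: [0.5375, -0.1388, 0.1278]
ee_rot: [[-0.165, -0.986, 0.002], [-0.986, 0.165, -0.003], [0.002, -0.002, -1.0]]
wrist_force: [-0.9, -0.6, 9.5]
gripper_width: 0.204
gripper_force: 30.0
```

step_arm:
  linear:
    - [9.5,0,9.2]
    - [8.2,0,10.5]
    - [6.6,0,11.6]
    - [4.9,0,12.3]
    - [3.2,0,12.9]
  delta_rot:
    - [0,0,0]
    - [0,0,0]
    - [0,0,0]
    - [0,0,0]
    - [0,0,0]
  grip: [10,10,10,10,10]

```text
time_s: 8.62
tcp_pos: [0.5318, -0.1732, 0.0715]
ee_rot: [[-0.164, -0.986, 0.001], [-0.986, 0.164, -0.006], [0.006, -0.002, -1.0]]
wrist_force: [-1.9, -10.8, 7.6]
gripper_width: 0.201
gripper_force: 30.0
```

```bash
python3 st.py
```

```text
t 8.625 tcp [ 0.5318 -0.1732  0.0715] clamp mm [   1.6 -258.2   71.5]
R in clamp [[0.002, -1.0, 0.002], [-1.0, -0.002, -0.006], [0.006, -0.002, -1.0]]
q [ -1.2  22.8 -18.8   0.4 -48.3  -8.5] F [ -1.9 -10.8   7.6] M [-2.71  0.28  0.08] w 0.20107588461907816 30.004019737243652
```

step_arm:
  linear:
    - [0,0,3]
    - [0,0,3]
    - [0,0,0]
  delta_rot:
    - [0,0,0]
    - [0,0,0]
    - [0,0,0]
  grip: [10,10,10]

```text
time_s: 9.0
tcp_pos: [0.5316, -0.1738, 0.0651]
ee_rot: [[-0.164, -0.986, 0.0], [-0.986, 0.164, -0.007], [0.006, -0.001, -1.0]]
wrist_force: [-0.4, -14.8, 6.2]
gripper_width: 0.201
gripper_force: 30.0
```

step_arm:
  linear:
    - [-2,0,3]
    - [0,0,0]
  delta_rot:
    - [0,0,0]
    - [0,0,0]
  grip: [10,10]

```text
time_s: 9.25
tcp_pos: [0.5317, -0.1734, 0.0627]
ee_rot: [[-0.164, -0.986, -0.0], [-0.986, 0.164, -0.009], [0.009, -0.001, -1.0]]
wrist_force: [-1.4, -20.5, 7.3]
gripper_width: 0.204
gripper_force: 30.0
```

step_arm:
  linear:
    - [3,0,0]
    - [0,0,0]
    - [0,0,0]
    - [0,0,0]
    - [0,0,0]
    - [0,0,-60]
    - [0,0,-60]
  delta_rot:
    - [0,0,0]
    - [0,0,0]
    - [0,0,0]
    - [0,0,0]
    - [0,0,0]
    - [0,0,0]
    - [0,0,0]
  grip: [10,60,60,60,60,60,60]

```text
time_s: 10.12
tcp_pos: [0.5311, -0.169, 0.1811]
ee_rot: [[-0.164, -0.986, -0.002], [-0.986, 0.164, -0.0], [0.001, 0.002, -1.0]]
wrist_force: [1.4, -0.9, -0.4]
gripper_width: 0.677
gripper_force: 0.0
```

```bash
python3 st.py; python3 - <<'E'
from h import *
p=np.load('p.npy');c=capture('scene');t=capture('top')
a=cv2.resize(c['img'][190:310,290:410,::-1],(480,480),interpolation=2)
for th,col in((1.4,(0,0,255)),):
    d=np.array([0,-np.sin(th),np.cos(th)])
    q=[tuple(int(v) for v in ((proj(c,T(p,np.array([0,-160,72])+r*d))-(290,190)+.5)*4)) for r in (0,67,115)]
    for u in q: cv2.circle(a,u,3,col,1)
b=cv2.resize(t['img'][220:330,290:365,::-1],(320,469),interpolation=2)
b=np.vstack([b,np.zeros((11,320,3),np.uint8)]); cv2.imwrite('pics/lv2.png',np.hstack([a,b]))
for l in ('lever_tip','lever_pivot'):
  for n,cc in(('scene',c),('top',t)):
    print(l,n,[(x['point'],x['score']) for x in landmark_of(n,l)[:2]])
E
```

```text
t 10.125 tcp [ 0.5311 -0.169   0.1811] clamp mm [ 2.000e-01 -2.542e+02  1.811e+02]
R in clamp [[0.002, -1.0, -0.002], [-1.0, -0.002, -0.001], [0.001, 0.002, -1.0]]
q [ -1.   16.3 -10.6   0.  -63.2  -8.5] F [ 1.4 -0.9 -0.4] M [ 0.05 -0.2  -0.02] w 0.6772686332258053 0.0
lever_tip scene [([365.7, 232.7], 0.63)]
lever_tip top [([224.3, 268.5], 0.72)]
lever_pivot scene [([349.4, 260.5], 0.98)]
lever_pivot top [([328.3, 274.6], 0.8)]
```

View pics/lv2.png

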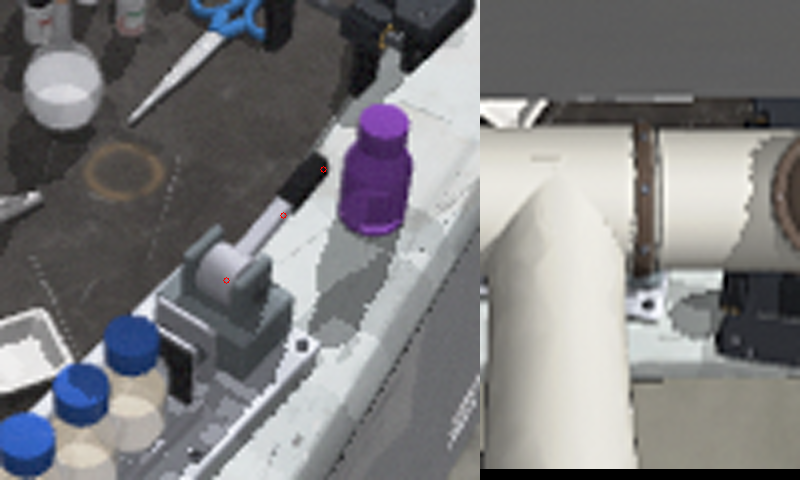

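The lever is now nearly level, with its grip from crop (285,198) to (322,160). I'll press it down with shut fingers to make sure it is on the stop.

step_arm:
  linear:
    - [0,0,15]
    - [0,0,15]
    - [0,0,15]
    - [0,0,10]
    - [0,0,10]
    - [0,0,8]
    - [0,0,2]
    - [0,0,2]
    - [0,0,0]
  delta_rot:
    - [0,0,0]
    - [0,0,0]
    - [0,0,0]
    - [0,0,0]
    - [0,0,0]
    - [0,0,0]
    - [0,0,0]
    - [0,0,0]
    - [0,0,0]
  grip: [0,0,0,0,0,0,0,0,0]

```text
time_s: 11.55
tcp_pos: [0.5318, -0.1693, 0.1036]
ee_rot: [[-0.165, -0.986, 0.0], [-0.986, 0.165, -0.0], [-0.0, -0.0, -1.0]]
wrist_force: [0.7, 0.6, -0.1]
gripper_width: 0.004
gripper_force: 0.0
```

step_arm:
  linear:
    - [0,0,2]
    - [0,0,2]
    - [0,0,2]
    - [0,0,1]
  delta_rot:
    - [0,0,0]
    - [0,0,0]
    - [0,0,0]
    - [0,0,0]
  grip: [0,0,0,0]

```text
time_s: 12.05
tcp_pos: [0.5315, -0.1693, 0.0962]
ee_rot: [[-0.165, -0.986, -0.0], [-0.986, 0.165, 0.0], [0.0, 0.0, -1.0]]
wrist_force: [0.3, 0.4, -0.8]
gripper_width: 0.008
gripper_force: 0.0
```

step_arm:
  linear:
    - [0,0,2]
    - [0,0,1]
    - [0,0,1]
    - [0,0,0]
  delta_rot:
    - [0,0,0]
    - [0,0,0]
    - [0,0,0]
    - [0,0,0]
  grip: [0,0,0,0]

```text
time_s: 12.55
tcp_pos: [0.5316, -0.1693, 0.0923]
ee_rot: [[-0.165, -0.986, -0.0], [-0.986, 0.165, 0.0], [0.0, 0.0, -1.0]]
wrist_force: [-0.4, 0.7, -0.3]
gripper_width: 0.003
gripper_force: 0.0
```

step_arm:
  linear:
    - [0,0,2]
    - [0,0,2]
    - [0,0,2]
    - [0,0,0]
  delta_rot:
    - [0,0,0]
    - [0,0,0]
    - [0,0,0]
    - [0,0,0]
  grip: [0,0,0,0]

```text
time_s: 13.05
tcp_pos: [0.5314, -0.1692, 0.0861]
ee_rot: [[-0.165, -0.986, -0.001], [-0.986, 0.165, 0.0], [0.0, 0.001, -1.0]]
wrist_force: [0.0, -0.4, -0.1]
gripper_width: 0.002
gripper_force: 0.0
```

```bash
python3 - <<'E'
from h import *
c=capture('scene')
a=cv2.resize(c['img'][190:290,310:410,::-1],(600,600),interpolation=2); cv2.imwrite('pics/lv3.png',a)
p=np.load('p.npy')
print(((proj(c,T(p,(0,-254.5,86)))-(310,190))*6).round())
E
```

```text
[338. 282.]
```

View pics/lv3.png

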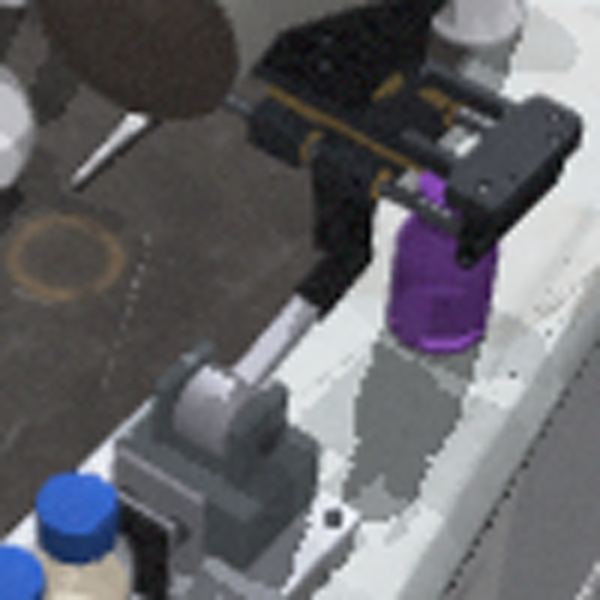

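The shut fingertips are just above the black grip, near (340,265), and not yet touching it. I'll keep pressing.

step_arm:
  linear:
    - [0,0,2]
    - [0,0,2]
    - [0,0,2]
    - [0,0,0]
  delta_rot:
    - [0,0,0]
    - [0,0,0]
    - [0,0,0]
    - [0,0,0]
  grip: [0,0,0,0]

```text
time_s: 13.6
tcp_pos: [0.5316, -0.1693, 0.0803]
ee_rot: [[-0.165, -0.986, -0.0], [-0.986, 0.165, -0.0], [0.0, 0.0, -1.0]]
wrist_force: [0.1, -0.1, 0.2]
gripper_width: 0.003
gripper_force: 0.0
```

```bash
python3 - <<'E'
from h import *
c=capture('scene')
print('tip',landmark_of('scene','lever_tip')[:2] )
p=np.load('p.npy')
for th in(1.3,1.4,1.5): print(th,proj(c,T(p,np.array([0,-160,72])+95*np.array([0,-np.sin(th),np.cos(th)]))).round(1))
a=cv2.resize(c['img'][215:275,330:390,::-1],(390,390),interpolation=2)
b=cv2.imread('pics/lv2.png')[100:340,160:400]; b=cv2.resize(b,(390,390))
cv2.imwrite('pics/lv4.png',np.hstack([b,a]))
E
```

```text
tip [{'point': [366.9, 231.4], 'score': 0.8}, {'point': [295.9, 277.2], 'score': 0.67}]
1.3 [366.  234.8]
1.4 [366.2 236.6]
1.5 [366.2 238.6]
```

View pics/lv4.png

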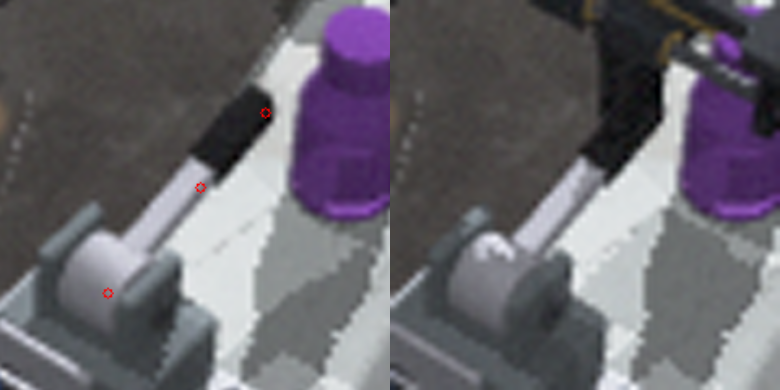

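step_arm:
  linear:
    - [0,0,2]
    - [0,0,2]
    - [0,0,2]
    - [0,0,2]
  delta_rot:
    - [0,0,0]
    - [0,0,0]
    - [0,0,0]
    - [0,0,0]
  grip: [0,0,0,0]

```text
time_s: 14.2
tcp_pos: [0.5321, -0.1698, 0.0746]
ee_rot: [[-0.164, -0.986, 0.001], [-0.986, 0.164, -0.002], [0.001, -0.001, -1.0]]
wrist_force: [-5.2, 1.1, 18.0]
gripper_width: -0.001
gripper_force: 9.3
```

There is firm contact at 18 N and the lever does not move, so it is at its open stop. Next I lift and plan the move to the nut.

step_arm:
  linear:
    - [0,0,-50]
    - [0,0,-60]
    - [0,0,-60]
    - [0,0,0]
  delta_rot:
    - [0,0,0]
    - [0,0,0]
    - [0,0,0]
    - [0,0,0]
  grip: [0,40,60,60]

```text
time_s: 14.7
tcp_pos: [0.5346, -0.1696, 0.248]
ee_rot: [[-0.165, -0.986, 0.012], [-0.986, 0.165, -0.001], [-0.001, -0.012, -1.0]]
wrist_force: [1.0, 0.4, -0.7]
gripper_width: 0.261
gripper_force: 0.0
```

```bash
cat > plan.py <<'E'
from h import *
from scipy.spatial.transform import Rotation as Ro, Slerp
p=np.load('p.npy'); c,si=np.cos(p[2]),np.sin(p[2]); C=np.array([[c,-si,0],[si,c,0],[0,0,1]])
def nutpose(a,h,sgn=-1):  # world TCP pose, grasp point h mm above nut_grip along axis
    n=np.array([-.5736,0,.8192]); ux=np.array([.8192,0,.5736]); uy=np.array([0,1,0.])
    z=-n; y=sgn*(np.sin(a)*ux+np.cos(a)*uy); R=np.c_[np.cross(y,z),y,z]
    X=np.array([-34.5,155,105.9])+h*n+19*z
    return T(p,X),C@R
def rows(t1,R1,n,t0=None,R0=None):
    s=sense(); t0=np.array(s['tcp_pos']) if t0 is None else t0; R0=np.array(s['ee_rot']) if R0 is None else R0
    sl=Slerp([0,1],Ro.from_matrix([R0,R1])); P=[t0+(t1-t0)*i/n for i in range(n+1)]; Q=sl(np.linspace(0,1,n+1))
    print('lin',[(Q[i].inv().apply(P[i+1]-P[i])*1000).round(0).tolist() for i in range(n)])
    print('rot',(Q[0].inv()*Q[1]).as_rotvec().round(4), 'total',(Q[0].inv()*Q[n]).as_rotvec().round(3))
E
python3 st.py; python3 - <<'E'
from plan import *
t,R=nutpose(.45,170); print(t); rows(t,R,11)
cs={n:capture(n) for n in('scene','top')}
for l in ['nut_face','pad_face','lever_tip']:
    for n in cs:
        for r in landmark_of(n,l)[:2]:
            q=least_squares(lambda y:proj(cs[n],T(p,(0,y[0],45)))-r['point'],[0.],diff_step=1e-3,x_scale=10.); print(l,n,r['point'],round(r['score'],2),q.x,q.fun)
E
```

```text
t 14.7 tcp [ 0.5346 -0.1696  0.248 ] clamp mm [   3.8 -254.3  248. ]
R in clamp [[0.002, -1.0, 0.012], [-1.0, -0.002, 0.001], [-0.001, -0.012, -1.0]]
q [ -1.   13.6  -4.5   0.1 -71.2  -8.5] F [ 1.   0.4 -0.7] M [ 0.11 -0.08 -0.03] w 0.261055890398042 0.0
[0.47947945 0.2547162  0.2295992 ]
lin [[-37.0, 11.0, 2.0], [-38.0, 8.0, -0.0], [-39.0, 4.0, -2.0], [-39.0, -0.0, -3.0], [-39.0, -4.0, -4.0], [-38.0, -8.0, -5.0], [-37.0, -12.0, -5.0], [-35.0, -16.0, -6.0], [-33.0, -19.0, -6.0], [-31.0, -23.0, -6.0], [-28.0, -26.0, -6.0]]
rot [ 0.0485  0.0306 -0.0986] total [ 0.533  0.336 -1.084]
nut_face scene [291.4, 322.5] 0.66 [78.02866808] [-1.68271079 -1.71376429]
nut_face scene [346.7, 258.1] 0.35 [-180.86267868] [3.33610121 3.38956858]
nut_face top [252.7, 261.9] 0.39 [73.20481795] [-0.11186231  0.72983651]
pad_face scene [329.8, 279.9] 0.56 [-91.7463332] [0.74915384 0.76174581]
lever_tip scene [367.6, 232.7] 0.8 [-295.47718985] [5.7480526  5.83479752]
lever_tip scene [269.3, 301.5] 0.34 [80.97070166] [19.66318709 20.02666262]
```

step_arm:
  linear:
    - [-37,11,2]
    - [-38,8,0]
    - [-39,4,-2]
    - [-39,0,-3]
    - [-39,-4,-4]
    - [-38,-8,-5]
    - [-37,-12,-5]
    - [-35,-16,-6]
    - [-33,-19,-6]
    - [-31,-23,-6]
  delta_rot:
    - [0.0485,0.0306,-0.0986]
    - [0.0485,0.0306,-0.0986]
    - [0.0485,0.0306,-0.0986]
    - [0.0485,0.0306,-0.0986]
    - [0.0485,0.0306,-0.0986]
    - [0.0485,0.0306,-0.0986]
    - [0.0485,0.0306,-0.0986]
    - [0.0485,0.0306,-0.0986]
    - [0.0485,0.0306,-0.0986]
    - [0.0485,0.0306,-0.0986]
  grip: [60,60,60,60,60,60,60,60,60,60]

```text
time_s: 16.35
tcp_pos: [0.4796, 0.2187, 0.2265]
ee_rot: [[0.625, -0.59, 0.511], [-0.631, -0.768, -0.114], [0.46, -0.251, -0.852]]
wrist_force: [0.5, -0.3, 0.2]
gripper_width: 0.693
gripper_force: 0.0
```

step_arm:
  linear:
    - [-28,-26,-6]
    - [0,0,0]
    - [0,0,0]
  delta_rot:
    - [0.0485,0.0306,-0.0986]
    - [0,0,0]
    - [0,0,0]
  grip: [60,60,60]

```text
time_s: 16.73
tcp_pos: [0.475, 0.2552, 0.2252]
ee_rot: [[0.661, -0.505, 0.555], [-0.552, -0.828, -0.096], [0.508, -0.243, -0.826]]
wrist_force: [0.5, 0.1, 0.6]
gripper_width: 0.689
gripper_force: 0.0
```

```bash
python3 st.py; python3 - <<'E'
from plan import *
cs={n:capture(n) for n in('scene','top')}
p=np.load('p.npy')
for n in cs:
    print(n,'nut_grip',[(r['point'],round(r['score'],2)) for r in landmark_of(n,'nut_grip')[:2]],'pred',proj(cs[n],T(p,(-34.5,155,105.9))).round(1))
    for l in('lever_tip','lever_pivot'): print(l,[(r['point'],round(r['score'],2)) for r in landmark_of(n,l)[:1]])
for a in(.35,.5): 
    t,R=nutpose(a,0); rows(t,R,4)
c=cs['scene']; cv2.imwrite('pics/n1.png',cv2.resize(c['img'][240:390,225:375,::-1],(600,600),interpolation=2))
E
```

```text
t 16.725 tcp [0.475  0.2552 0.2252] clamp mm [-125.6  154.8  225.2]
R in clamp [[0.744, -0.36, 0.563], [-0.435, -0.901, -0.002], [0.508, -0.243, -0.826]]
q [ 58.3   2.  -45.7  52.6 -41.2 -44.1] F [0.5 0.1 0.6] M [ 0.2   1.15 -0.01] w 0.6894633502839026 0.0
scene nut_grip [([278.8, 335.0], 0.58)] pred [278.6 335.1]
lever_tip [([365.9, 234.1], 0.77)]
lever_pivot [([350.0, 259.8], 0.65)]
top nut_grip [([224.0, 268.6], 0.63)] pred [223.4 267.9]
lever_tip [([356.4, 277.0], 0.63)]
lever_pivot [([323.2, 273.7], 0.92)]
lin [[2.0, -1.0, 42.0], [2.0, -1.0, 42.0], [1.0, -1.0, 42.0], [1.0, -1.0, 42.0]]
rot [ 0.0014  0.0026 -0.0251] total [ 0.006  0.01  -0.1  ]
lin [[2.0, -1.0, 42.0], [2.0, -1.0, 42.0], [1.0, -1.0, 42.0], [1.0, -1.0, 42.0]]
rot [0.0016 0.0025 0.0124] total [0.006 0.01  0.05 ]
```

View pics/n1.png

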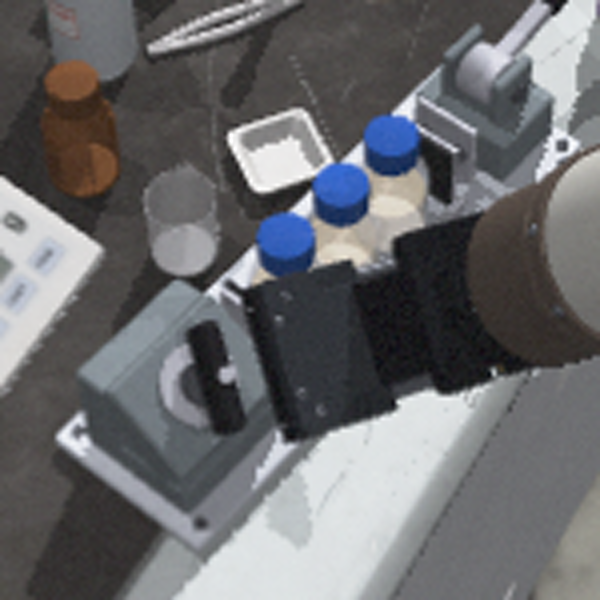

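The bar is clear of the fingers, at (205,330) to (232,430), and the gripper stands off along its axis. Joint 6 lacks range for the full tightening, so I take the half-turned grasp.

step_arm:
  linear:
    - [0,0,0]
    - [0,0,0]
    - [0,0,0]
    - [0,0,0]
    - [0,0,0]
    - [0,0,0]
    - [0,0,0]
    - [0,0,0]
    - [0,0,0]
    - [0,0,0]
  delta_rot:
    - [0,0,-0.1848]
    - [0,0,-0.1848]
    - [0,0,-0.1848]
    - [0,0,-0.1848]
    - [0,0,-0.1848]
    - [0,0,-0.1848]
    - [0,0,-0.1848]
    - [0,0,-0.1848]
    - [0,0,-0.1848]
    - [0,0,-0.1848]
  grip: [60,60,60,60,60,60,60,60,60,60]

```text
time_s: 18.38
tcp_pos: [0.4752, 0.2554, 0.2257]
ee_rot: [[0.3, 0.775, 0.556], [0.95, -0.299, -0.095], [0.093, 0.556, -0.826]]
wrist_force: [1.3, -0.9, 0.4]
gripper_width: 0.69
gripper_force: 0.0
```

step_arm:
  linear:
    - [0,0,10]
    - [0,0,10]
    - [0,0,10]
    - [0,0,10]
    - [0,0,10]
    - [0,0,10]
    - [0,0,10]
    - [0,0,0]
  delta_rot:
    - [0,0,-0.1848]
    - [0,0,-0.1848]
    - [0,0,-0.1848]
    - [0,0,-0.1848]
    - [0,0,-0.1848]
    - [0,0,-0.1848]
    - [0,0,-0.1848]
    - [0,0,0]
  grip: [60,60,60,60,60,60,60,60]

```text
time_s: 19.38
tcp_pos: [0.5142, 0.2481, 0.1672]
ee_rot: [[-0.66, 0.507, 0.555], [0.554, 0.827, -0.096], [-0.508, 0.244, -0.826]]
wrist_force: [-0.4, -0.1, 0.4]
gripper_width: 0.692
gripper_force: 0.0
```

```bash
python3 st.py; python3 - <<'E'
from plan import *
t,R=nutpose(.45,-1,1); rows(t,R,3)
# nut angle from end points of bar in n1 (top end, bottom end)
c=capture('scene')
for a in np.arange(.2,.75,.05):
    g=np.array([-34.5,155,105.9])+9*np.array([-.574,0,.819]); b=np.cos(a)*np.array([.819,0,.574])-np.sin(a)*np.array([0,1,0])
    e=proj(c,T(p,g-34*b))-proj(c,T(p,g+34*b)); print(round(a,2),e.round(1),round(e[0]/e[1],3))
E
```

```text
t 19.375 tcp [0.5142 0.2481 0.1672] clamp mm [-85.8 154.2 167.2]
R in clamp [[-0.743, 0.362, 0.563], [0.437, 0.9, -0.003], [-0.508, 0.244, -0.826]]
q [ 47.7   8.1 -50.   69.3 -30.6 125.6] F [-0.4 -0.1  0.4] M [0.18 1.   0.04] w 0.6921506029813032 0.0
lin [[-2.0, 1.0, 33.0], [-2.0, 1.0, 33.0], [-2.0, 1.0, 33.0]]
rot [-0.0026 -0.0033 -0.0006] total [-0.008 -0.01  -0.002]
0.2 [14.1 25.1] 0.562
0.25 [13.  25.8] 0.503
0.3 [11.8 26.4] 0.447
0.35 [10.6 26.9] 0.393
0.4 [ 9.4 27.4] 0.341
0.45 [ 8.1 27.8] 0.291
0.5 [ 6.8 28.2] 0.243
0.55 [ 5.6 28.4] 0.195
0.6 [ 4.3 28.6] 0.148
0.65 [ 2.9 28.8] 0.102
0.7 [ 1.6 28.8] 0.056
```

step_arm:
  linear:
    - [-2,1,33]
    - [-2,1,33]
    - [-2,1,22]
    - [0,0,11]
    - [0,0,0]
  delta_rot:
    - [-0.003,-0.003,0.01]
    - [-0.003,-0.003,0.01]
    - [-0.003,-0.003,0]
    - [0,0,0]
    - [0,0,0]
  grip: [60,60,60,60,60]

```text
time_s: 20.05
tcp_pos: [0.5756, 0.2382, 0.09]
ee_rot: [[-0.644, 0.514, 0.566], [0.57, 0.816, -0.093], [-0.51, 0.263, -0.819]]
wrist_force: [-0.4, 0.0, 1.2]
gripper_width: 0.692
gripper_force: 0.0
```

```bash
python3 st.py
```

```text
t 20.05 tcp [0.5756 0.2382 0.09  ] clamp mm [-23.6 154.7  90. ]
R in clamp [[-0.73, 0.371, 0.574], [0.455, 0.891, 0.002], [-0.51, 0.263, -0.819]]
q [ 28.3  18.  -50.5 109.2 -21.8  99.9] F [-0.4  0.   1.2] M [0.23 1.05 0.01] w 0.691870136684663 0.0
```

step_arm:
  linear:
    - [0,0,0]
    - [0,0,0]
    - [0,0,0]
    - [0,0,0]
    - [0,0,0]
    - [0,0,0]
    - [0,0,0]
  delta_rot:
    - [0,0,0]
    - [0,0,0]
    - [0,0,0]
    - [0,0,0]
    - [0,0,0]
    - [0,0,0]
    - [0,0,0]
  grip: [8,8,8,8,8,8,8]

```text
time_s: 20.92
tcp_pos: [0.5736, 0.2366, 0.0891]
ee_rot: [[-0.645, 0.514, 0.565], [0.568, 0.817, -0.096], [-0.511, 0.259, -0.82]]
wrist_force: [-4.2, -5.0, 2.0]
gripper_width: 0.152
gripper_force: 30.0
```

```bash
python3 st.py
```

```text
t 20.925 tcp [0.5736 0.2366 0.0891] clamp mm [-25.3 152.8  89.1]
R in clamp [[-0.731, 0.371, 0.573], [0.453, 0.892, -0.0], [-0.511, 0.259, -0.82]]
q [ 28.3  17.9 -50.7 109.2 -21.9 100. ] F [-4.2 -5.   2. ] M [-1.13  1.76 -0.85] w 0.1518974292185981 30.003816783428192
```

step_arm:
  linear:
    - [0,-3.5,0]
    - [0,0,0]
    - [0,0,0]
    - [0,0,0]
    - [0,0,0]
    - [0,0,0]
  delta_rot:
    - [0,0,0]
    - [0,0,0.15]
    - [0,0,0.15]
    - [0,0,0.15]
    - [0,0,0.15]
    - [0,0,0]
  grip: [8,8,8,8,8,8]

```text
time_s: 21.68
tcp_pos: [0.5742, 0.2371, 0.0895]
ee_rot: [[-0.244, 0.787, 0.567], [0.931, 0.355, -0.091], [-0.272, 0.506, -0.819]]
wrist_force: [4.9, 2.8, -3.3]
gripper_width: 0.154
gripper_force: 30.0
```

```bash
python3 st.py
```

```text
t 21.675 tcp [0.5742 0.2371 0.0895] clamp mm [-24.8 153.3  89.5]
R in clamp [[-0.396, 0.717, 0.574], [0.877, 0.48, 0.005], [-0.272, 0.506, -0.819]]
q [ 27.8  17.9 -50.7 110.5 -21.6  64.9] F [ 4.9  2.8 -3.3] M [0.9  0.55 0.66] w 0.1542465487758473 30.00354677438736
```

step_arm:
  linear:
    - [0,0,0]
    - [0,0,0]
    - [0,0,0]
    - [0,0,0]
    - [0,0,0]
    - [0,0,0]
    - [0,0,0]
    - [0,0,0]
    - [0,0,0]
  delta_rot:
    - [0,0,0.15]
    - [0,0,0.15]
    - [0,0,0.15]
    - [0,0,0.15]
    - [0,0,0.15]
    - [0,0,0.15]
    - [0,0,0.15]
    - [0,0,0.15]
    - [0,0,0]
  grip: [8,8,8,8,8,8,8,8,8]

```text
time_s: 22.8
tcp_pos: [0.5756, 0.2367, 0.0905]
ee_rot: [[0.645, 0.51, 0.569], [0.667, -0.74, -0.092], [0.374, 0.439, -0.817]]
wrist_force: [8.3, 1.6, -3.9]
gripper_width: 0.148
gripper_force: 30.0
```

```bash
python3 st.py; python3 - <<'E'
from plan import *
cs={n:capture(n) for n in('scene','top')}
for l in ['nut_face','pad_face']:
    for n in cs:
        for r in landmark_of(n,l)[:1]:
            q=least_squares(lambda y:proj(cs[n],T(p,(0,y[0],45)))-r['point'],[0.],diff_step=1e-3,x_scale=10.); print(l,n,r['point'],round(r['score'],2),q.x,q.fun)
for n in cs:
    im=cs[n]['img'].astype(int); m=((im[...,2]>110)&(im[...,2]-im[...,0]>60)).astype(np.uint8)
    nn,_,st,ce=cv2.connectedComponentsWithStats(m)
    for i in range(1,nn):
        if st[i,4]>25: print(n,st[i].tolist(),ce[i].round(1))
a=cs['scene']['img'][240:360,260:380,::-1]; b=cs['top']['img'][240:300,230:330,::-1]
a=cv2.resize(a,(480,480),interpolation=2); b=cv2.resize(b,(320,192),interpolation=2)
o=np.zeros((480,800,3),np.uint8); o[:,:480]=a; o[:192,480:]=b
cv2.imwrite('pics/g1.png',o)
E
```

```text
t 22.8 tcp [0.5756 0.2367 0.0905] clamp mm [-23.4 153.2  90.5]
R in clamp [[0.525, 0.626, 0.577], [0.765, -0.645, 0.004], [0.374, 0.439, -0.817]]
q [ 27.8  17.8 -50.6 110.4 -21.7  -3.9] F [ 8.3  1.6 -3.9] M [ 0.69 -0.11  0.69] w 0.1478815836746384 30.002338886260986
nut_face top [254.5, 264.4] 0.5 [66.28398248] [ 0.22120434 -1.44322731]
pad_face scene [329.4, 281.2] 0.44 [-87.9724746] [0.29589843 0.3008821 ]
pad_face top [294.7, 271.4] 0.67 [-64.79095326] [ 0.34677116 -2.26240457]
scene [294, 148, 16, 10, 92] [301.7 153. ]
scene [384, 163, 13, 9, 85] [390.4 167.2]
scene [338, 183, 25, 17, 176] [349.5 191.6]
scene [318, 267, 14, 11, 120] [324.2 272. ]
scene [305, 279, 14, 11, 95] [312.5 283.2]
scene [292, 299, 11, 4, 31] [297.5 300. ]
scene [68, 302, 17, 13, 167] [ 75.6 308.1]
scene [34, 334, 17, 13, 156] [ 41.5 339.6]
scene [46, 437, 70, 43, 895] [ 77.9 455.8]
top [440, 251, 13, 13, 124] [446.  256.8]
top [256, 257, 11, 12, 102] [260.9 262.6]
top [272, 260, 11, 12, 101] [277.1 265.4]
top [288, 263, 12, 11, 103] [293.6 267.9]
top [20, 315, 17, 34, 320] [ 28.3 331.4]
top [0, 315, 48, 66, 1456] [ 18.7 350.9]
```

View pics/g1.png

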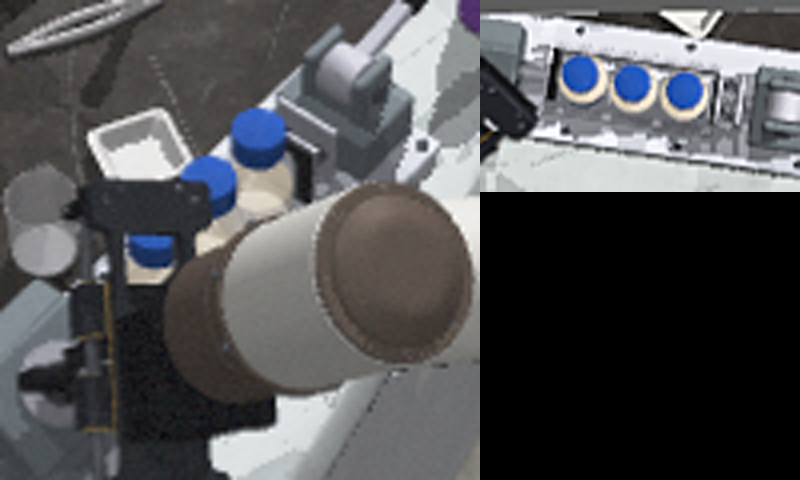

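The top view shows the three caps (at px 261, 277 and 294) and the dark pad at about px 302, all unobstructed. From here I track the caps and the pad edge numerically in the top image.

```bash
cat > gap.py <<'E'
from plan import *
def toclamp(X): return C.T@(X-np.array([p[0],p[1],0]))*1000
def meas(show=True):
    c=capture('top'); im=c['img'].astype(int); w=np.clip(im[...,2]-im[...,0]-40,0,80).astype(float)
    m=(w>0).astype(np.uint8); m[:,:245]=0; m[:,310:]=0; m[:250]=0; m[285:]=0
    nn,lab,st,ce=cv2.connectedComponentsWithStats(m); out=[]
    for i in range(1,nn):
        if st[i,4]>50:
            v,u=np.nonzero(lab==i); ww=w[v,u]; out.append(toclamp(at_z(c,((u*ww).sum()/ww.sum(),(v*ww).sum()/ww.sum()),.105)))
    out=sorted(out,key=lambda q:q[1]); ys=[q[1] for q in out]
    print('caps y',np.round(ys,1),'x',np.round([q[0] for q in out],1),'spacing',np.diff(ys).round(1))
    g=c['img'].mean(2).astype(np.float32); Y=np.arange(-112,115,1.5)
    for x in (-18,18):
        prof=np.mean([cv2.remap(g,*[np.array([[proj(c,T(p,(x+dx,y,68)))[k] for y in Y]],np.float32) for k in(0,1)],cv2.INTER_CUBIC)[0] for dx in(-4,0,4)],0)
        if show:
            lo=Y<-55; hi=Y>60; print('x',x,'pad side',list(zip(Y[lo].tolist(),prof[lo].round().astype(int).tolist()))); print('  nut side',list(zip(Y[hi].tolist(),prof[hi].round().astype(int).tolist())))
        np.save(f'prof{x}.npy',prof)
    return c
if __name__=='__main__': meas()
E
python3 gap.py
```

```text
caps y [-59.7  -7.9  43.4] x [-1.1 -1.4 -0.4] spacing [51.7 51.3]
x -18 pad side [(-112.0, 98), (-110.5, 76), (-109.0, 74), (-107.5, 77), (-106.0, 87), (-104.5, 92), (-103.0, 95), (-101.5, 93), (-100.0, 83), (-98.5, 96), (-97.0, 139), (-95.5, 180), (-94.0, 174), (-92.5, 124), (-91.0, 61), (-89.5, 39), (-88.0, 84), (-86.5, 141), (-85.0, 145), (-83.5, 118), (-82.0, 109), (-80.5, 119), (-79.0, 142), (-77.5, 169), (-76.0, 200), (-74.5, 221), (-73.0, 225), (-71.5, 210), (-70.0, 195), (-68.5, 185), (-67.0, 181), (-65.5, 175), (-64.0, 167), (-62.5, 159), (-61.0, 152), (-59.5, 144), (-58.0, 141), (-56.5, 144)]
  nut side [(60.5, 163), (62.0, 149), (63.5, 131), (65.0, 91), (66.5, 51), (68.0, 22), (69.5, 13), (71.0, 12), (72.5, 4), (74.0, 23), (75.5, 81), (77.0, 137), (78.5, 152), (80.0, 138), (81.5, 131), (83.0, 131), (84.5, 131), (86.0, 130), (87.5, 130), (89.0, 129), (90.5, 128), (92.0, 129), (93.5, 130), (95.0, 131), (96.5, 128), (98.0, 126), (99.5, 121), (101.0, 108), (102.5, 88), (104.0, 63), (105.5, 42), (107.0, 41), (108.5, 60), (110.0, 72), (111.5, 65), (113.0, 50), (114.5, 38)]
x 18 
[... 343 characters left out ...]
5, 169), (-76.0, 165), (-74.5, 153), (-73.0, 145), (-71.5, 135), (-70.0, 130), (-68.5, 124), (-67.0, 124), (-65.5, 128), (-64.0, 127), (-62.5, 127), (-61.0, 123), (-59.5, 115), (-58.0, 107), (-56.5, 101)]
  nut side [(60.5, 131), (62.0, 143), (63.5, 140), (65.0, 117), (66.5, 86), (68.0, 59), (69.5, 39), (71.0, 13), (72.5, -10), (74.0, 35), (75.5, 139), (77.0, 222), (78.5, 217), (80.0, 176), (81.5, 150), (83.0, 149), (84.5, 167), (86.0, 185), (87.5, 187), (89.0, 183), (90.5, 183), (92.0, 189), (93.5, 196), (95.0, 194), (96.5, 206), (98.0, 235), (99.5, 248), (101.0, 229), (102.5, 186), (104.0, 139), (105.5, 101), (107.0, 83), (108.5, 86), (110.0, 104), (111.5, 127), (113.0, 137), (114.5, 133)]
```

```bash
cat > g2.py <<'E'
from plan import *
import sys
def toclamp(X): return C.T@(X-np.array([p[0],p[1],0]))*1000
def edge(Y,pr,lo,hi,sgn):  # strongest gradient of given sign, subpixel
    g=np.gradient(pr,Y)*sgn; s=(Y>lo)&(Y<hi); i=np.argmax(np.where(s,g,-1e9)); a,b,c=g[i-1:i+2]; return Y[i]+(Y[1]-Y[0])*.5*(a-c)/(a-2*b+c)
def run(img,c,pl=(-100,-86)):
    im=img.astype(int); w=np.clip(im[...,2]-im[...,0]-40,0,80).astype(float)
    m=(w>0).astype(np.uint8); m[:,:245]=0; m[:,310:]=0; m[:250]=0; m[285:]=0
    nn,lab,st,ce=cv2.connectedComponentsWithStats(m); out=[]
    for i in range(1,nn):
        if st[i,4]>50:
            v,u=np.nonzero(lab==i); ww=w[v,u]; out.append(toclamp(at_z(c,((u*ww).sum()/ww.sum(),(v*ww).sum()/ww.sum()),.105))[1])
    out=sorted(out); g=img.mean(2).astype(np.float32); Y=np.arange(-112,115,.75); r=[]
    for x in (-18,0,18):
        prof=np.mean([cv2.remap(g,*[np.array([[proj(c,T(p,(x+dx,y,68)))[k] for y in Y]],np.float32) for k in(0,1)],cv2.INTER_LINEAR)[0] for dx in(-4,-2,0,2,4)],0)
        prof=cv2.GaussianBlur(prof[None],(0,0),1.5)[0]
        r.append([edge(Y,prof,*pl,-1),edge(Y,prof,pl[0]-4,pl[1]-8,1),edge(Y,prof,*((64,90)),1)])
    print('caps',np.round(out,1),np.diff(out).round(1)); print('pad plate inner/outer, nut plate per x:',np.array(r).T.round(1).tolist())
c=capture('top')
if len(sys.argv)>1: print('start:'); run(cv2.imread('pics/top0.png')[:,:,::-1],c,(-92,-78))
run(c['img'],c)
R=C.T@np.array(sense()['ee_rot']); y=R[:,1]; print('a',np.arctan2(y@[.8192,0,.5736],y[1]).round(3))
E
python3 g2.py 1
```

```text
start:
caps [-52.2  -0.2  52.6] [52.  52.8]
pad plate inner/outer, nut plate per x: [[-84.2, -84.5, -84.6], [-88.4, -88.7, -89.3], [85.6, 86.5, 85.7]]
caps [-59.7  -7.9  43.4] [51.7 51.3]
pad plate inner/outer, nut plate per x: [[-92.0, -92.0, -92.0], [-97.4, -96.6, -96.4], [75.5, 75.4, 75.0]]
a 2.271
```

step_arm:
  linear:
    - [0,0,0]
    - [0,0,0]
  delta_rot:
    - [0,0,0.15]
    - [0,0,0]
  grip: [8,8]

```text
time_s: 23.45
tcp_pos: [0.5757, 0.2365, 0.0906]
ee_rot: [[0.714, 0.408, 0.569], [0.548, -0.831, -0.092], [0.436, 0.378, -0.817]]
wrist_force: [8.0, 1.1, -3.5]
gripper_width: 0.152
gripper_force: 30.0
```

```bash
python3 g2.py
```

```text
caps [-60.6  -8.8  42.7] [51.8 51.5]
pad plate inner/outer, nut plate per x: [[-91.9, -91.9, -92.0], [-97.4, -96.6, -96.4], [75.0, 74.9, 74.8]]
a 2.421
```

step_arm:
  linear:
    - [0,0,0]
    - [0,0,0]
  delta_rot:
    - [0,0,0.12]
    - [0,0,0]
  grip: [8,8]

```text
time_s: 23.75
tcp_pos: [0.5758, 0.2363, 0.0907]
ee_rot: [[0.757, 0.319, 0.57], [0.445, -0.891, -0.093], [0.478, 0.324, -0.817]]
wrist_force: [7.4, 1.3, -3.5]
gripper_width: 0.153
gripper_force: 30.0
```

```bash
python3 g2.py
```

```text
caps [-61.1  -9.7  42.2] [51.4 52. ]
pad plate inner/outer, nut plate per x: [[-91.9, -92.0, -92.0], [-97.4, -96.6, -96.4], [74.0, 74.3, 74.0]]
a 2.541
```

step_arm:
  linear:
    - [0,0,0]
    - [0,0,0]
  delta_rot:
    - [0,0,0.1]
    - [0,0,0]
  grip: [8,8]

```text
time_s: 24.05
tcp_pos: [0.5758, 0.2362, 0.0907]
ee_rot: [[0.785, 0.242, 0.57], [0.354, -0.931, -0.093], [0.508, 0.274, -0.817]]
wrist_force: [8.3, 1.0, -3.5]
gripper_width: 0.154
gripper_force: 30.0
```

```bash
python3 g2.py
```

```text
caps [-61.6 -10.3  41.2] [51.3 51.5]
pad plate inner/outer, nut plate per x: [[-91.9, -92.0, -92.0], [-97.5, -96.6, -96.4], [72.7, 73.2, 72.5]]
a 2.641
```

step_arm:
  linear:
    - [0,0,0]
    - [0,0,0]
  delta_rot:
    - [0,0,0.1]
    - [0,0,0]
  grip: [8,8]

```text
time_s: 24.35
tcp_pos: [0.5758, 0.2361, 0.0908]
ee_rot: [[0.806, 0.162, 0.57], [0.259, -0.961, -0.093], [0.533, 0.223, -0.817]]
wrist_force: [7.4, 0.5, -3.3]
gripper_width: 0.152
gripper_force: 30.0
```

```bash
python3 g2.py
```

```text
caps [-62.2 -10.8  40.4] [51.5 51.2]
pad plate inner/outer, nut plate per x: [[-91.9, -92.1, -92.0], [-97.5, -97.2, -96.3], [72.4, 72.3, 72.0]]
a 2.741
```

step_arm:
  linear:
    - [0,0,0]
    - [0,0,0]
  delta_rot:
    - [0,0,0.08]
    - [0,0,0]
  grip: [8,8]

```text
time_s: 24.65
tcp_pos: [0.5759, 0.2359, 0.0908]
ee_rot: [[0.816, 0.097, 0.57], [0.182, -0.979, -0.093], [0.549, 0.18, -0.816]]
wrist_force: [7.9, 1.0, -3.3]
gripper_width: 0.152
gripper_force: 30.0
```

```bash
python3 g2.py
```

```text
caps [-63.  -11.1  40.2] [51.9 51.2]
pad plate inner/outer, nut plate per x: [[-92.6, -92.5, -92.5], [-97.8, -98.2, -97.2], [72.2, 72.2, 71.8]]
a 2.821
```

The pad has just begun to yield, by about 0.5 mm from its free place, and the bottle spacing is tight, so the row just fits. I release and retreat along the nut axis.

step_arm:
  linear:
    - [0,0,0]
    - [0,0,0]
    - [0,0,0]
    - [0,0,-30]
    - [0,0,-60]
    - [0,0,-60]
    - [0,0,0]
  delta_rot:
    - [0,0,0]
    - [0,0,0]
    - [0,0,0]
    - [0,0,0]
    - [0,0,0]
    - [0,0,0]
    - [0,0,0]
  grip: [40,40,40,40,50,60,60]

```text
time_s: 25.58
tcp_pos: [0.5108, 0.2526, 0.1956]
ee_rot: [[0.806, 0.098, 0.584], [0.183, -0.979, -0.089], [0.563, 0.178, -0.807]]
wrist_force: [-0.5, 0.5, -0.1]
gripper_width: 0.663
gripper_force: 0.0
```

```bash
python3 st.py; python3 g2.py; python3 - <<'E'
from plan import *
R=C@np.array([[0,-1,0],[-1,0,0],[0,0,-1.]]); rows(T(p,(1,-256,230)),R,12)
E
```

```text
t 25.575 tcp [0.5108 0.2526 0.1956] clamp mm [-89.9 158.1 195.6]
R in clamp [[0.764, 0.259, 0.591], [0.314, -0.949, 0.01], [0.563, 0.178, -0.807]]
q [ 50.    5.8 -49.1  67.1 -33.2  -8.6] F [-0.5  0.5 -0.1] M [0.25 1.19 0.04] w 0.6634528616054811 0.0
caps [-63.  -11.1  40.1] [51.9 51.2]
pad plate inner/outer, nut plate per x: [[-92.6, -92.5, -92.5], [-97.7, -98.0, -97.2], [72.2, 72.2, 71.8]]
a 2.82
lin [[-3.0, 35.0, 2.0], [2.0, 35.0, 3.0], [8.0, 34.0, 4.0], [13.0, 33.0, 5.0], [18.0, 30.0, 5.0], [22.0, 27.0, 5.0], [26.0, 23.0, 5.0], [30.0, 18.0, 4.0], [32.0, 14.0, 3.0], [34.0, 8.0, 2.0], [35.0, 3.0, 1.0], [35.0, -2.0, -1.0]]
rot [-0.0362 -0.0492  0.1518] total [-0.435 -0.59   1.822]
```

step_arm:
  linear:
    - [-3,35,2]
    - [2,35,3]
    - [8,34,4]
    - [13,33,5]
    - [18,30,5]
    - [22,27,5]
    - [26,23,5]
    - [30,18,4]
    - [32,14,3]
    - [34,8,2]
  delta_rot:
    - [-0.0362,-0.0492,0.1518]
    - [-0.0362,-0.0492,0.1518]
    - [-0.0362,-0.0492,0.1518]
    - [-0.0362,-0.0492,0.1518]
    - [-0.0362,-0.0492,0.1518]
    - [-0.0362,-0.0492,0.1518]
    - [-0.0362,-0.0492,0.1518]
    - [-0.0362,-0.0492,0.1518]
    - [-0.0362,-0.0492,0.1518]
    - [-0.0362,-0.0492,0.1518]
  grip: [60,60,60,60,60,60,60,60,60,60]

```text
time_s: 26.88
tcp_pos: [0.5273, -0.105, 0.2234]
ee_rot: [[0.122, -0.99, 0.064], [-0.986, -0.128, -0.103], [0.11, -0.05, -0.993]]
wrist_force: [0.3, -0.2, -0.3]
gripper_width: 0.691
gripper_force: 0.0
```

step_arm:
  linear:
    - [35,3,1]
    - [35,-2,-1]
    - [0,0,0]
    - [0,0,0]
  delta_rot:
    - [-0.0362,-0.0492,0.1518]
    - [-0.0362,-0.0492,0.1518]
    - [0,0,0]
    - [0,0,0]
  grip: [60,60,60,60]

```text
time_s: 27.38
tcp_pos: [0.5297, -0.173, 0.2288]
ee_rot: [[-0.172, -0.985, -0.005], [-0.985, 0.172, -0.004], [0.005, 0.005, -1.0]]
wrist_force: [-0.4, 0.3, 0.0]
gripper_width: 0.689
gripper_force: 0.0
```

```bash
python3 st.py; python3 - <<'E'
from plan import *
R=C@np.array([[0,-1,0],[-1,0,0],[0,0,-1.]]); rows(T(p,(1,-256,67)),R,3)
E
```

```text
t 27.375 tcp [ 0.5297 -0.173   0.2288] clamp mm [  -0.5 -258.5  228.8]
R in clamp [[-0.006, -1.0, -0.005], [-1.0, 0.006, -0.005], [0.005, 0.005, -1.0]]
q [ -1.3  14.4  -6.3   0.3 -69.6  -8.7] F [-0.4  0.3  0. ] M [ 0.09 -0.08  0.04] w 0.6892036797185166 0.0
lin [[-1.0, -1.0, 54.0], [-1.0, -1.0, 54.0], [-1.0, -1.0, 54.0]]
rot [ 0.0015 -0.0017 -0.0019] total [ 0.005 -0.005 -0.006]
```

step_arm:
  linear:
    - [-1,-1,54]
    - [-1,-1,54]
    - [0,0,54]
    - [0,0,0]
    - [0,0,0]
    - [0,0,0]
    - [0,0,0]
    - [0,0,0]
    - [0,0,0]
    - [0,0,0]
  delta_rot:
    - [0.002,-0.002,-0.002]
    - [0.002,-0.002,-0.002]
    - [0,0,0]
    - [0,0,0]
    - [0,0,0]
    - [0,0,0]
    - [0,0,0]
    - [0,0,0]
    - [0,0,0]
    - [0,0,0]
  grip: [60,60,60,10,10,10,10,10,10,10]

```text
time_s: 28.62
tcp_pos: [0.5325, -0.17, 0.0691]
ee_rot: [[-0.166, -0.986, 0.002], [-0.986, 0.166, 0.0], [-0.0, -0.001, -1.0]]
wrist_force: [-3.5, 1.9, 6.4]
gripper_width: 0.201
gripper_force: 30.0
```

step_arm:
  linear:
    - [-3.2,0,-12.9]
    - [-4.9,0,-12.3]
    - [-6.6,0,-11.6]
    - [-8.2,0,-10.5]
    - [-9.5,0,-9.2]
  delta_rot:
    - [0,0,0]
    - [0,0,0]
    - [0,0,0]
    - [0,0,0]
    - [0,0,0]
  grip: [10,10,10,10,10]

```text
time_s: 29.25
tcp_pos: [0.5377, -0.1368, 0.1245]
ee_rot: [[-0.166, -0.986, 0.001], [-0.986, 0.166, 0.002], [-0.002, -0.001, -1.0]]
wrist_force: [2.0, 4.8, -12.4]
gripper_width: 0.194
gripper_force: 30.0
```

step_arm:
  linear:
    - [-10.7,0,-7.8]
    - [-11.7,0,-6.3]
    - [-12.5,0,-4.6]
    - [-13.0,0,-2.8]
    - [-13.3,0,-0.9]
    - [0,0,0]
  delta_rot:
    - [0,0,0]
    - [0,0,0]
    - [0,0,0]
    - [0,0,0]
    - [0,0,0]
    - [0,0,0]
  grip: [10,10,10,10,10,10]

```text
time_s: 30.0
tcp_pos: [0.5478, -0.0771, 0.1487]
ee_rot: [[-0.165, -0.986, 0.001], [-0.986, 0.165, -0.0], [0.0, -0.001, -1.0]]
wrist_force: [-5.9, 0.1, -0.0]
gripper_width: 0.187
gripper_force: 30.0
```

```bash
python3 st.py
```

```text
t 30.0 tcp [ 0.5478 -0.0771  0.1487] clamp mm [   1.4 -160.9  148.7]
R in clamp [[0.002, -1.0, 0.001], [-1.0, -0.002, -0.0], [0.0, -0.001, -1.0]]
q [  8.8  17.4 -14.    0.  -58.5 -18.3] F [-5.9  0.1 -0. ] M [ 0.18  1.69 -0.05] w 0.18725668382703842 30.000605285167694
```

step_arm:
  linear:
    - [-3,0,0]
    - [-2,0,0]
    - [0,0,0]
  delta_rot:
    - [0,0,0]
    - [0,0,0]
    - [0,0,0]
  grip: [10,10,10]

```text
time_s: 30.38
tcp_pos: [0.5483, -0.0735, 0.1488]
ee_rot: [[-0.165, -0.986, 0.001], [-0.986, 0.165, -0.002], [0.001, -0.001, -1.0]]
wrist_force: [-5.4, -1.9, 0.1]
gripper_width: 0.187
gripper_force: 30.0
```

```bash
python3 st.py; python3 g2.py; python3 - <<'E'
from plan import *
for n in('scene','top'):
    capture(n)
    for l in('lever_tip',): print(n,[(r['point'],round(r['score'],2)) for r in landmark_of(n,l)[:2]])
E
```

```text
t 30.375 tcp [ 0.5483 -0.0735  0.1488] clamp mm [   1.4 -157.2  148.8]
R in clamp [[0.001, -1.0, 0.001], [-1.0, -0.001, -0.001], [0.001, -0.001, -1.0]]
q [  9.2  17.4 -14.    0.1 -58.5 -18.8] F [-5.4 -1.9  0.1] M [-0.7   1.63 -0.04] w 0.1870932145521283 29.995122849941254
caps [] []
pad plate inner/outer, nut plate per x: [[-82.4, -99.1, -88.8], [-95.5, -106.5, -96.2], [86.9, 73.4, 71.9]]
a -1.572
scene [([349.6, 231.5], 0.65)]
top [([179.6, 286.1], 0.37)]
```

step_arm:
  linear:
    - [-3,0,0]
    - [-2,0,0]
    - [0,0,0]
  delta_rot:
    - [0,0,0]
    - [0,0,0]
    - [0,0,0]
  grip: [10,10,10]

```text
time_s: 31.0
tcp_pos: [0.5491, -0.0687, 0.1488]
ee_rot: [[-0.166, -0.986, 0.001], [-0.986, 0.166, -0.002], [0.001, -0.001, -1.0]]
wrist_force: [-5.7, -1.7, -0.4]
gripper_width: 0.183
gripper_force: 30.0
```

step_arm:
  linear:
    - [-3,0,0]
    - [0,0,0]
  delta_rot:
    - [0,0,0]
    - [0,0,0]
  grip: [10,10]

```text
time_s: 31.25
tcp_pos: [0.5496, -0.0657, 0.1487]
ee_rot: [[-0.166, -0.986, 0.001], [-0.986, 0.166, -0.002], [0.001, -0.001, -1.0]]
wrist_force: [-4.8, -2.5, -0.8]
gripper_width: 0.188
gripper_force: 30.0
```

step_arm:
  linear:
    - [0,0,0]
    - [0,0,0]
    - [0,0,-50]
    - [0,0,-50]
    - [30,0,0]
    - [36,0,0]
    - [0,0,40]
    - [0,0,50]
    - [0,0,0]
  delta_rot:
    - [0,0,0]
    - [0,0,0]
    - [0,0,0]
    - [0,0,0]
    - [0,0,0]
    - [0,0,0]
    - [0,0,0]
    - [0,0,0]
    - [0,0,0]
  grip: [50,50,50,30,0,0,0,0,0]

```text
time_s: 32.38
tcp_pos: [0.5384, -0.13, 0.1552]
ee_rot: [[-0.166, -0.986, -0.002], [-0.986, 0.166, 0.0], [0.0, 0.002, -1.0]]
wrist_force: [-0.4, -0.1, 1.1]
gripper_width: 0.018
gripper_force: 0.0
```

```bash
python3 st.py; python3 - <<'E'
from plan import *
for n in('scene','top'):
    c=capture(n)
    for l in('lever_tip',): print(n,[(r['point'],round(r['score'],2)) for r in landmark_of(n,l)[:2]])
    if n=='scene':
        for th in(0,.1,.2,.3): print(th,proj(c,T(p,np.array([0,-160,72])+95*np.array([0,-np.sin(th),np.cos(th)]))).round(1))
E
```

```text
t 32.375 tcp [ 0.5384 -0.13    0.1552] clamp mm [   0.9 -214.6  155.2]
R in clamp [[0.0, -1.0, -0.002], [-1.0, -0.0, -0.0], [0.0, 0.002, -1.0]]
q [  3.2  17.3 -13.2  -0.  -59.6 -12.7] F [-0.4 -0.1  1.1] M [ 0.08 -0.07  0.02] w 0.01813593624280894 0.0
scene [([351.2, 230.3], 0.69)]
0 [347.8 236.3]
0.1 [349.9 234.4]
0.2 [352.  232.7]
0.3 [354.  231.4]
top []
```

step_arm:
  linear:
    - [0,0,13]
    - [-15,0,0]
    - [-10,0,0]
    - [-4,0,0]
    - [-3,0,0]
    - [-3,0,0]
    - [0,0,0]
  delta_rot:
    - [0,0,0]
    - [0,0,0]
    - [0,0,0]
    - [0,0,0]
    - [0,0,0]
    - [0,0,0]
    - [0,0,0]
  grip: [0,0,0,0,0,0,0]

```text
time_s: 33.45
tcp_pos: [0.5447, -0.0995, 0.1449]
ee_rot: [[-0.166, -0.986, 0.0], [-0.986, 0.166, -0.006], [0.006, -0.001, -1.0]]
wrist_force: [-1.0, -15.3, 0.4]
gripper_width: 0.005
gripper_force: 7.3
```

step_arm:
  linear:
    - [-1,0,0]
    - [0,0,0]
    - [25,0,0]
    - [0,0,-60]
    - [0,0,-40]
    - [50,30,0]
    - [50,30,0]
    - [50,30,0]
    - [0,0,0]
    - [0,0,0]
  delta_rot:
    - [0,0,0]
    - [0,0,0]
    - [0,0,0]
    - [0,0,0]
    - [0,0,0]
    - [0,0,0]
    - [0,0,0]
    - [0,0,0]
    - [0,0,0]
    - [0,0,0]
  grip: [0,0,0,0,0,0,0,0,0,0]

```text
time_s: 34.7
tcp_pos: [0.4278, -0.2521, 0.2441]
ee_rot: [[-0.167, -0.986, 0.003], [-0.986, 0.167, 0.001], [-0.001, -0.003, -1.0]]
wrist_force: [0.1, 0.6, -0.4]
gripper_width: 0.005
gripper_force: 0.0
```

```bash
python3 st.py; python3 g2.py; python3 - <<'E'
from plan import *
for n in('scene','top'):
    c=capture(n)
    for l in('lever_tip','lever_pivot','bottle_1'): print(n,l,[(r['point'],round(r['score'],2)) for r in landmark_of(n,l)[:3]])
a=cv2.imread('pics/scene0.png')[:,:,::-1].astype(int); b=capture('scene')['img'].astype(int)
m=(np.abs(a-b).max(2)>50)&True; s=m[225:262,338:366]; print('changed px near lever',s.sum()); 
for (n,u0,v0,u1,v1) in [('purple',370,210,400,252),('beaker',258,280,285,310),('boat',280,265,310,290),('tape',230,390,285,440),('brown',230,250,258,290)]: print(n,m[v0:v1,u0:u1].sum())
E
```

```text
t 34.7 tcp [ 0.4278 -0.2521  0.2441] clamp mm [ -87.8 -353.4  244.1]
R in clamp [[-0.0, -1.0, 0.003], [-1.0, 0.0, 0.001], [-0.001, -0.003, -1.0]]
q [-11.8   7.5 -12.7  -0.1 -69.6   2.2] F [ 0.1  0.6 -0.4] M [ 0.05 -0.09 -0.  ] w 0.004641754899703447 0.0
caps [-62.7 -11.   40.2] [51.7 51.2]
pad plate inner/outer, nut plate per x: [[-92.3, -92.3, -92.1], [-97.4, -97.7, -96.3], [72.2, 72.2, 71.8]]
a -1.572
scene lever_tip [([349.8, 233.8], 0.74), ([299.2, 316.4], 0.31)]
scene lever_pivot [([350.2, 258.9], 0.93)]
scene bottle_1 [([300.9, 318.1], 0.96), ([324.6, 294.9], 0.91), ([312.1, 305.6], 0.83)]
top lever_tip [([327.9, 273.7], 0.48)]
top lever_pivot [([324.1, 274.0], 0.6), ([299.9, 238.5], 0.6)]
top bottle_1 [([296.8, 269.3], 0.64), ([280.0, 267.5], 0.61), ([262.9, 266.1], 0.6)]
changed px near lever 0
purple 0
beaker 0
boat 34
tape 77
brown 0
```

```bash
python3 - <<'E'
from h import *
capture('scene')
ok=True
for l,q in(('tape',(262.1,416.9)),('boat',(296.4,279.6)),('beaker',(272,303.1)),('spare_bottle',(388,193.2))):
    r=landmark_of('scene',l); d=min([np.hypot(*(np.array(x['point'])-q)) for x in r] or [9]); print(l,round(d,1))
print(finish_job())
E
```

```text
tape 1.9
boat 2.3
beaker 2.8
spare_bottle 3.9
the job is handed in; nothing more can be done
None
```

The job is handed in at about 35 s. The lever was opened to its stop, the wing nut was turned clockwise until the row just fitted, with the pad giving about 0.5 mm, and the lever was closed to its stop. The three bottles stand touching in the clamp, and the last check showed the things around it unmoved to within a few pixels.

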